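# Check the drying bowl with the moisture meter

## Robot

A 6-joint arm with a two-finger parallel gripper is mounted at the origin on the work surface. World frame = base frame: x ahead of the robot, y to its left, z up, the work surface at z = 0. Lengths are in m, angles in rad, forces in N, time in s.
With the tool pointing down it reaches from about 0.25 to 0.725 m from the base axis. Payload 4 kg.
Tool frame: the origin (TCP) lies midway between the tips of the shut fingers; the grasp point (between the pads) lies 19 mm behind it (grasp_offset is the distance from the TCP to the grasp point, in m); z points along the fingers, y is the line along which they close (so a half turn about z gives the same grasp; the last joint's range is limited). The gripper opens to 85 mm and grips with 20 to 120 N. Pads are 22 mm wide; open, the fingers measure 114 mm over their backs; the gripper's body (76 mm by 85 mm) begins 54 mm behind the grasp point. The pads swing forward as they close: fully open they stand 13 mm farther back than shut.
Start: joints at [-1.272, 0.241, 0.005, 1.335, 0, 1.571], TCP at [0.147, -0.478, 0.231] pointing down, gripper open.
Joint ranges: [-2.72, 2.72], [-1.05, 1.87], [-1.09, 1.28], [-1.99, 2.15], [-1.42, 1.44], [-3.14, 3.14]. Speed limits (rad/s): [2.79, 2.79, 3.14, 3.14, 3.14, 3.14].

## Interface

Orientations are given as a unit quaternion [w, x, y, z].
In Python, from workcell import read_state, grab_frame, calibration, close_job, grasp_offset gives the robot as it stands. The module is installed in compiled form; this text tells all that it offers.
- The arm moves only by the shell command python3 -m pendant 'ROWS' [FORCE]. ROWS is JSON, a list that holds one entry, the list of rows, each a list of 7 numbers: the shift along the tool's x, y, z in m, then the turn, a rotation vector about the tool's x, y, z in rad, then the closure, from 0 (fully open) to 1 (shut). A call has 1 to 12 rows; each row shifts and turns the commanded pose from where the row before left it, along the tool's axes as they then stand; what a row does not reach is not made up. A row lasts 1/10 s, in which the tool goes at most 50 mm and 8.59 degrees, less where a joint would pass 70% of its speed; a pose out of reach is approached as far as the arm can. A call is refused whole if a number of a shift passes 0.05 or a number of a turn 0.15, either way. A call with a gripper value outside its range is refused whole. The fingers move at their own pace and stop on an object; FORCE is the grip in N (left out, the last holds). Time passes only in rows, so rows that do not move let the fingers close. It gives the time, the measured TCP pose, the force and the opening at its end, in the units of the state.
- read_state(): the state, without advancing time (a new reading comes with each control period).
- grab_frame(name): name is "side" or "top" or "wrist"; returns the picture (384x512x3 uint8, blue, green, red); there is no depth.
- calibration(name): a dict with "K" (3x3 intrinsics, pixels), "pose" (4x4, takes a point from camera to world coordinates). Camera axes: x right, y up, looking along -z (the intrinsics and any distortion apply to the point x, -y, -z); pixel columns grow to the right and rows downward; lengths in m; the calibration is good to about 2 mm. A picture is of the moment at which its call begins: read the wrist's pose just before it. calibration takes no time and is no camera call; for the wrist camera it gives the pose at the moment of the call.
- close_job(): hands the job in, once; it reports no verdict.
The state is a dict: "time": time; "qpos": joint angles; "joint_vel": joint speeds; "tau": joint torques, N m; "eef_pos": TCP position; "tool_rot": TCP orientation; "ft_force": force on the tool from outside, world axes, zero at the start; "moment": the same for the moment, N m; "gripper_width": finger opening in m.
Only numpy, scipy, OpenCV 4.12 (cv2) and the standard library are available. Lean on these libraries where they do the work, as an engineer would, in place of code of your own. Each camera call takes 0.05 s, during which the arm holds its last target. There are 200 camera calls.

## Task

Take the grey moisture meter out of its cradle and zero it: with the meter upright, press its sprung nose lightly on the ring marked on the cradle's steel pad for a good second. Then hold the meter square to the sloping foot of the upturned olive-wood bowl, with its nose in the small ring at the centre of the foot and pressed in about half way, never hard to its stop. Finish like that, still holding the meter in the gripper against the bowl; leave the other things on the shelf where they are.

Things in the scene. Friction and masses are not known exactly. Their poses are not given: they have to be found in the camera images.
- meter_mid (a point): Centre of the loose meter, a grey bar 36 mm along its x, 24 along y, 110 along z (z to the top), 145 g, black screen high on its -x side. It starts upright in the cradle's pocket, its lowest 40 mm between the walls (2 mm play); lift it 70 mm or more straight up to clear nose and all. Take it across the 24 mm sides (fingers closing along its y), 10 to 25 mm above this point.
- nose_tip (a point): Lowest point of the meter's steel nose, a round-ended pin 10 mm thick under the middle of the meter's body, 80 mm below meter_mid along the meter's axis when the nose is out; same axes as the meter.
- nose (a joint): How far the nose is pressed into the meter: 0 out, 0.014 m hard on its stop. Its spring starts at 1.6 N and adds 0.2 N per mm (3.0 N at half way, 4.4 N at the stop).
- pad_mark (a point): Centre of the 20 mm ring on the level top of the steel pad (40 mm across), 38 mm above the shelf; axes of the cradle. The fixed black cradle's base is 90 mm (x) by 150 mm (y), 8 mm thick; the pad stands 40 mm to +y of its middle, the pocket (50 by 38 mm outside, rim 72 mm above the shelf) 38 mm to -y, 78 mm from the pad.
- bowl_mark (a point): Centre of the 20 mm ring (a dark turned line) on the flat foot, 70 mm across, of the upturned olive-wood bowl (150 mm across, 58 mm high), about 104 mm above the shelf. Its z axis points out of the foot, square to it, leaning 0.35 rad (20 degrees) from vertical towards the stand's -x, its low side. The bowl and its wooden drying stand (170 by 150 mm) are firmly fixed.
- mortar: Bystander: stone mortar, open bowl 124 mm across, 85 mm high; origin at the centre of its underside.
- canister: Bystander: stainless canister, 94 mm across, 143 mm high with its twist cap; origin at the centre of its underside.
- spatula: Bystander: coral silicone spatula lying flat; origin at the shelf's level, under the tool's long axis (its x).
- saltpot: Bystander: small white salt pot, 52 mm across, 66 mm high, standing between the bowl stand and the cradle; origin at the centre of its underside.
- mug: Bystander: white mug, 80 mm across, 90 mm high; origin at the centre of its underside.
- mill: Bystander: dark wooden pepper mill, 56 mm across, 134 mm high; origin at the centre of its underside.
Not all that is in view belongs to the job. There is more than one size of the part that bears meter_mid; the job needs the smallest.

How it is judged:
On the way:
1. the meter, upright within about 9 degrees and out of its pocket, is pressed with its nose on the pad's ring (distance between nose_tip and pad_mark below 0.01 m and value of joint nose between 0.002 and 0.0132 m and contact force between meter and pad above 0.7 N and angle between meter_mid's own z axis and vertical below 0.16 rad), for 0.6 s.
At the end, for the whole second after the job is handed in: The gripper holds the meter with its nose tip within 10 mm of the centre of the ring on the bowl's foot, the meter's axis within 9 degrees of square to the foot, the nose pressed in 2 to 13.2 mm of its 14 mm, pushing with 0.7 to 9 N, and the meter clear of the cradle (distance between nose_tip and bowl_mark below 0.01 m and value of joint nose between 0.002 and 0.0132 m and contact force between meter and bowl between 0.7 and 9 N and angle between the z axis of meter_mid and the z axis of bowl_mark, either way round below 0.16 rad and contact force between the fingers and meter above 2 N and contact force between meter and cradle below 0.1 N); the arm keeps its last pose, push and grip.
It fails at once if the meter is pushed hard (over 12 N) on the bowl or the pad (contact force between meter and bowl above 12 N or contact force between meter and pad above 12 N).
It fails at once if another thing on the shelf is shifted by more than 25 mm (distance of any of mortar, canister, spatula, saltpot, mug, mill from where it was at the start of the episode above 0.025 m).
It also fails if it takes over 48 s, if anything falls off the work surface, if the arm or the gripper's body presses on something with over 40 N, if the wrist force passes 120 N, or if a joint passes its speed limit or range.

## Working session

There is one attempt and no reset: what is moved stays moved. The work goes in short steps, Python scripts to look and compute and a shell command to move; the robot and the scene stay as the last step left them, time stands still between calls to the robot, and variables do not carry over. Pictures are saved under pics/ and viewed, on a budget of 10 in all, crops included, one or two more only if the job needs it, and the job is handed in when it is done.

```bash
mkdir -p pics
cat > h.py <<'E'
import numpy as np, cv2
from workcell import *
def ray(cal,u,v):
    K=np.array(cal["K"]);P=np.array(cal["pose"])
    d=np.array([(u-K[0,2])/K[0,0],-(v-K[1,2])/K[1,1],-1.0])
    return P[:3,3],P[:3,:3]@d
def plane(cal,u,v,z):
    o,d=ray(cal,u,v);return o+d*(z-o[2])/d[2]
def proj(cal,p):
    K=np.array(cal["K"]);P=np.array(cal["pose"])
    c=P[:3,:3].T@(np.array(p)-P[:3,3]);x=np.array([c[0],-c[1],-c[2]])
    return (K@x/x[2])[:2]
def tri(a,b):
    (o1,d1),(o2,d2)=a,b
    A=np.stack([d1,-d2],1);s=np.linalg.lstsq(A,o2-o1,rcond=None)[0]
    p,q=o1+d1*s[0],o2+d2*s[1];return (p+q)/2,np.linalg.norm(p-q)
E
python3 - <<'E'
from h import *
a=grab_frame("top");b=grab_frame("side");cv2.imwrite("pics/top.png",a);cv2.imwrite("pics/side.png",b)
cv2.imwrite("pics/wrist.png",grab_frame("wrist"))
for n in("top","side","wrist"):
    c=calibration(n);print(n,{k:(np.round(v,3).tolist() if k in("K","pose") else v) for k,v in c.items()})
print(read_state(),grasp_offset)
E
```

```text
top {'K': [[383.244, 0.0, 259.393], [0.0, 383.244, 190.364], [0.0, 0.0, 1.0]], 'pose': [[-0.016, 0.981, -0.194, 0.287], [-1.0, -0.014, 0.011, -0.067], [0.008, 0.195, 0.981, 1.214], [0.0, 0.0, 0.0, 1.0]]}
side {'K': [[468.283, 0.0, 256.457], [0.0, 468.283, 190.948], [0.0, 0.0, 1.0]], 'pose': [[-0.966, 0.173, -0.193, 0.267], [-0.26, -0.651, 0.714, 0.876], [-0.002, 0.739, 0.673, 1.014], [0.0, 0.0, 0.0, 1.0]]}
wrist {'K': [[267.835, 0.0, 254.507], [0.0, 267.835, 193.815], [0.0, 0.0, 1.0]], 'pose': [[0.295, 0.92, 0.259, 0.213], [-0.956, 0.284, 0.078, -0.457], [-0.002, -0.271, 0.963, 0.373], [0.0, 0.0, 0.0, 1.0]]}
{'time': 0.15, 'qpos': array([-1.27200286e+00,  2.41273923e-01,  4.03801604e-03,  1.33521285e+00,
        1.78044100e-05,  1.57083578e+00]), 'joint_vel': array([ 0.00040887, -0.00457852,  0.00648234,  0.00058359,  0.00170946,
        0.00040128]), 'tau': array([-7.94599837e-04, -3.72634685e+01,  2.52639252e+01,  1.24033823e-02,
       -6.99327734e-05, -1.41569561e-06]), 'eef_pos': array([ 0.14704675, -0.47738329,  0.23060214]), 'tool_rot': array([-8.18332772e-04,  9.88863649e-01,  1.48822046e-01, -1.14188001e-04]), 'ft_force': array([ 0.25513617, -0.37987573,  0.08574323]), 'moment': array([0.04684914, 0.02308541, 0.03626933]), 'gripper_width': 0.08577716642570851} 0.0187
```

View pics/top.png

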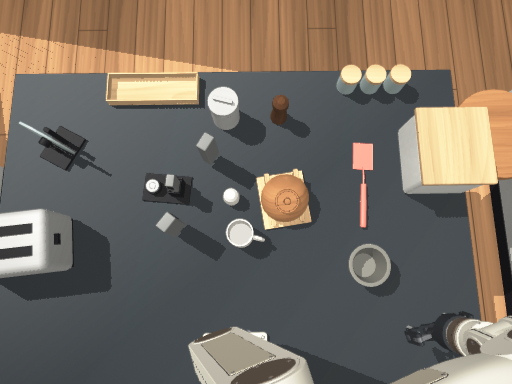

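View pics/side.png

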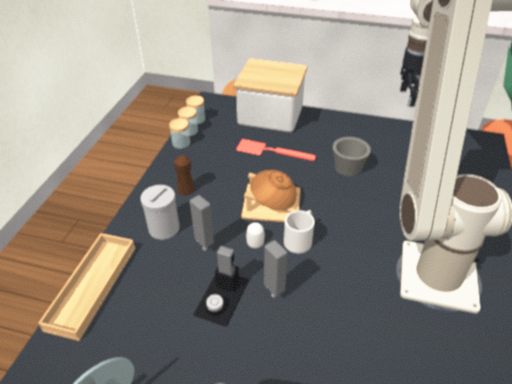

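Candidates for the meter:
- the grey bar in the black cradle, top (173,184), side (227,262)
- a larger grey bar standing free, top (207,145), side (202,222)
- another one, top (169,222), side (275,270)

The one in the cradle is the smallest and it sits in the pocket, so I choose it. I'll check that in a close crop of both views.

Run:
```python
from h import *
t=cv2.imread("pics/top.png");s=cv2.imread("pics/side.png")
A=cv2.resize(t[165:210,138:198],(400,300),interpolation=cv2.INTER_CUBIC)
B=cv2.resize(s[235:325,180:300],(400,300),interpolation=cv2.INTER_CUBIC)
C=cv2.resize(t[165:231,250:338][:, :],(400,300),interpolation=cv2.INTER_CUBIC)
D=cv2.resize(s[160:226,234:322],(400,300),interpolation=cv2.INTER_CUBIC)
cv2.imwrite("pics/crops.png",np.vstack([np.hstack([A,B]),np.hstack([C,D])]))
```

```text
(no output)
```

View pics/crops.png

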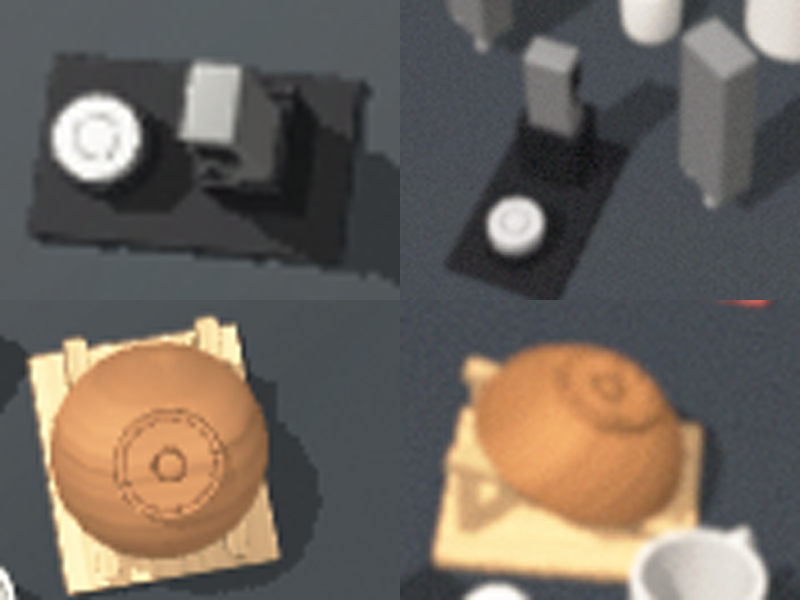

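Run:
```python
from h import *
T=calibration("top");S=calibration("side")
f=lambda x,y,s,ox,oy:(ox+x/s-0.5+0.5/s,oy+y/s-0.5+0.5/s)
A=lambda x,y:f(x,y,400/60,138,165); B=lambda x,y:f(x-400,y,400/120,180,235)
C=lambda x,y:f(x,y-300,400/88,250,165); D=lambda x,y:f(x-400,y-300,400/88,234,160)
r=lambda p:np.round(p,4)
print("bowl tri",tri(ray(T,*C(169,464)),ray(S,*D(608,385))))
print("bowl plane",r(plane(T,*C(169,464),.104)),r(plane(S,*D(608,385),.104)))
print("pad",tri(ray(T,*A(97,139)),ray(S,*B(516,220))),r(plane(T,*A(97,139),.038)),r(plane(S,*B(516,220),.038)))
print("foot outline top", r(plane(T,*C(169,464),.104)))
q=[plane(T,*A(*p),.142) for p in[(193,63),(241,66),(235,142),(182,138)]]
print("metertop",r(np.mean(q,0)),r(q))
print("side metertop",r(np.mean([plane(S,*B(*p),.142) for p in[(538,37),(580,50),(570,77),(525,65)]],0)))
q=[plane(T,*A(*p),.004) for p in[(57,55),(367,85),(340,262),(30,237)]];print("base",r(q))
q=[plane(T,*C(*p),.012) for p in[(28,357),(240,325),(280,555),(70,593)]];print("stand",r(q))
for i in range(4):
    d=q[(i+1)%4]-q[i];print(np.linalg.norm(d),np.degrees(np.arctan2(d[1],d[0])))
for n,u,v,z in[("mug",240,228,.09),("salt",231,194,.06),("decoyA",206,141,.15),("decoyB",167,220,.15),("can",223,99,.143)]:print(n,r(plane(T,u,v,z)))
```

```text
bowl tri (array([ 0.47606918, -0.15950509,  0.10488233]), np.float64(0.0019309893902702533))
bowl plane [ 0.4752 -0.1596  0.104 ] [ 0.4773 -0.1606  0.104 ]
pad (array([0.54215136, 0.25526858, 0.03781117]), np.float64(0.0024140052288163794)) [0.5409 0.2551 0.038 ] [0.5433 0.2553 0.038 ]
foot outline top [ 0.4752 -0.1596  0.104 ]
metertop [0.5339 0.1776 0.142 ] [[0.5513 0.1866 0.142 ]
 [0.5497 0.1659 0.142 ]
 [0.5163 0.1676 0.142 ]
 [0.5184 0.1903 0.142 ]]
side metertop [0.5331 0.1818 0.142 ]
base [[0.5902 0.2854 0.004 ]
 [0.5732 0.1347 0.004 ]
 [0.4864 0.146  0.004 ]
 [0.5006 0.2945 0.004 ]]
stand [[ 0.5691 -0.0696  0.012 ]
 [ 0.5904 -0.2208  0.012 ]
 [ 0.4258 -0.2424  0.012 ]
 [ 0.4016 -0.0963  0.012 ]]
0.15264674264853456 -81.98373879110801
0.16601436801611527 -172.52860180383817
0.1480774847524253 99.38761488212172
0.1695778287415861 9.0410695909395
mug [ 0.3984 -0.0211  0.09  ]
salt [0.5059 0.007  0.06  ]
decoyA [0.6464 0.0735 0.15  ]
decoyB [0.4178 0.1793 0.15  ]
can [0.7794 0.0252 0.143 ]
```

```bash
python3 -m pendant '[[[0,0,0,0,0,0.136,0],[0,0,0,0,0,0.136,0],[0,0,0,0,0,0.135,0],[0.018,-0.04,0,0,0,0,0],[0.018,-0.04,0,0,0,0,0],[0.018,-0.04,0,0,0,0,0],[0.018,-0.04,0,0,0,0,0],[0.018,-0.04,0,0,0,0,0]]]'
cat > d.py <<'E'
import sys
from h import *
from scipy.spatial.transform import Rotation as R
def rep(p,axis_z,yaw):
    """delta in tool frame: tool z=axis_z; tool x horizontal-ish heading yaw (deg)"""
    s=read_state();q=s["tool_rot"];C=R.from_quat([q[1],q[2],q[3],q[0]])
    z=np.array(axis_z,float);z/=np.linalg.norm(z)
    y=np.cross(z,[np.cos(np.radians(yaw)),np.sin(np.radians(yaw)),0]);y/=np.linalg.norm(y)
    x=np.cross(y,z);G=R.from_matrix(np.stack([x,y,z],1))
    rv=(C.inv()*G).as_rotvec()
    print("t",round(s["time"],2),"tcp",np.round(s["eef_pos"],4),"q",np.round(s["qpos"],2),"w",round(s["gripper_width"],4),"ft",np.round(s["ft_force"],2))
    print("shift(tool now)",np.round(C.inv().apply(np.array(p)-s["eef_pos"]),4),"turn",np.round(rv,4),"shift(tool goal)",np.round(G.inv().apply(np.array(p)-s["eef_pos"]),4))
E
python3 -c "
from d import *
rep([.5337,.1777,.2],[0,0,-1],-6.2)"
```

```text
time: 0.95
eef_pos: [0.2586, -0.2871, 0.2311]
tool_rot: [-0.0, 0.999, -0.054, 0.0]
ft_force: [0.3, -0.0, -0.4]
gripper_width: 0.0857
t 0.95 tcp [ 0.2586 -0.2871  0.2311] q [-0.84  0.02 -0.26  1.3   0.    2.41] w 0.0857 ft [ 0.29 -0.03 -0.39]
shift(tool now) [ 0.2229 -0.492   0.0313] turn [-0.0003 -0.     -0.0008] shift(tool goal) [ 0.2233 -0.4918  0.0311]
```

```bash
python3 -m pendant '[[[0,0,0,0,0,-0.149,0],[0,0,0,0,0,-0.149,0],[0,0,0,0,0,-0.149,0],[0,0,0,0,0,-0.149,0],[0,0,0,0,0,-0.149,0],[0,0,0,0,0,-0.149,0],[0,0,0,0,0,-0.149,0],[0,0,0,0,0,-0.149,0],[0,0,0,0,0,-0.149,0],[0,0,0,0,0,-0.149,0],[0,0,0,0,0,-0.149,0]]]' >/dev/null
python3 -m pendant '[[[0,0,0,0,0,-0.149,0],[0,0,0,0,0,-0.149,0],[0,0,0,0,0,-0.149,0],[0,0,0,0,0,-0.149,0],[0,0,0,0,0,-0.149,0],[0,0,0,0,0,-0.149,0],[0,0,0,0,0,-0.149,0],[0,0,0,0,0,-0.149,0],[0,0,0,0,0,-0.149,0],[0,0,0,0,0,-0.149,0],[0,0,0,0,0,0,0]]]' >/dev/null
python3 -c "
from d import *
rep([.5337,.1777,.2],[0,0,-1],173.8)"
```

```text
t 3.15 tcp [ 0.2581 -0.2885  0.2311] q [-0.84  0.02 -0.26  1.3   0.   -0.72] w 0.0858 ft [ 0.47 -0.12  1.3 ]
shift(tool now) [-0.2173  0.4961  0.0312] turn [ 0.0004 -0.0005 -0.0129] shift(tool goal) [-0.2236  0.4933  0.0311]
```

```bash
python3 -m pendant '[[[0,0,0,0,0,-0.013,0],[-0.0203,0.0448,0,0,0,0,0],[-0.0203,0.0448,0,0,0,0,0],[-0.0203,0.0448,0,0,0,0,0],[-0.0203,0.0448,0,0,0,0,0],[-0.0203,0.0448,0,0,0,0,0],[-0.0203,0.0448,0,0,0,0,0],[-0.0203,0.0448,0,0,0,0,0],[-0.0203,0.0448,0,0,0,0,0],[-0.0203,0.0448,0,0,0,0,0],[-0.0203,0.0448,0,0,0,0,0],[-0.0203,0.0448,0,0,0,0,0]]]' >/dev/null
python3 -m pendant '[[[0,0,0,0,0,0,0],[0,0,0,0,0,0,0],[0,0,0,0,0,0,0]]]' >/dev/null
python3 -c "
from d import *
rep([.5337,.1777,.0853],[0,0,-1],173.8)
c=calibration('wrist');im=grab_frame('wrist');cv2.imwrite('pics/w1.png',im);np.savez('w1.npz',K=c['K'],pose=c['pose'])
print(proj(c,[.5337,.1777,.142]),proj(c,[.542,.2553,.038]))"
```

```text
t 4.65 tcp [0.5327 0.1764 0.231 ] q [ 0.32  0.36  0.18  1.38 -0.    0.43] w 0.0854 ft [-0.49 -0.7   1.22]
shift(tool now) [-0.001   0.0015  0.1457] turn [-0.0008 -0.001  -0.0009] shift(tool goal) [-0.0009  0.0014  0.1457]
[255.25667864 198.38278981] [316.26105699 174.90846821]
```

View pics/w1.png

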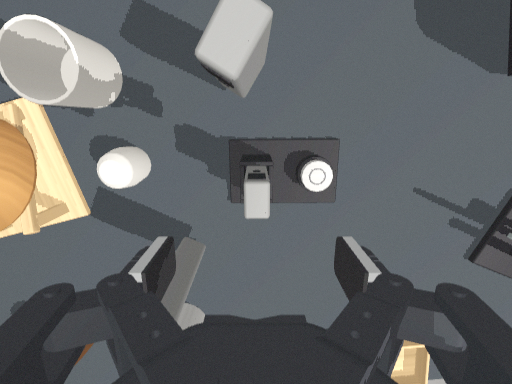

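Run:
```python
from h import *
c=dict(np.load("w1.npz"));T=calibration("top");S=calibration("side")
im=cv2.imread("pics/w1.png")
g=cv2.cvtColor(im,cv2.COLOR_BGR2GRAY);print(g[160:222:3,257],g[160:222:3,251]);print(g[205,236:280])
cv2.imwrite("pics/w1c.png",cv2.resize(im[130:230,220:345],(750,600),interpolation=cv2.INTER_CUBIC))
for h in(.13,.142,.15):print(h,plane(c,257,206,h))
print(tri(ray(c,257,206),ray(T,169.5,179.9)));print(plane(c,317,176,.038),c["pose"][:3,3])
```

```text
[ 43  82 105  98  86  45  47 135 194 201 203 202 202 203 202 203 204 203
 204 192 105] [ 42  62 109 113 101  38  48 136 193 200 199 199 200 200 201 202 204 200
 203 192 104]
[105 104 103 104 105 106 105 106 137 164 188 199 199 200 201 202 200 203
 201 202 202 203 203 204 203 204 204 206 205 205 206 202 191 171 105 106
 103 107 103 104 102 104 104 105]
0.13 [0.54500381 0.17817824 0.13      ]
0.142 [0.5410552  0.17849594 0.142     ]
0.15 [0.53842278 0.17870774 0.15      ]
(array([0.5357007 , 0.17752613, 0.14824422]), np.float64(0.006684985790910587))
[0.54352283 0.25617143 0.038     ] [0.46489977 0.1846233  0.37343924]
```

View pics/w1c.png

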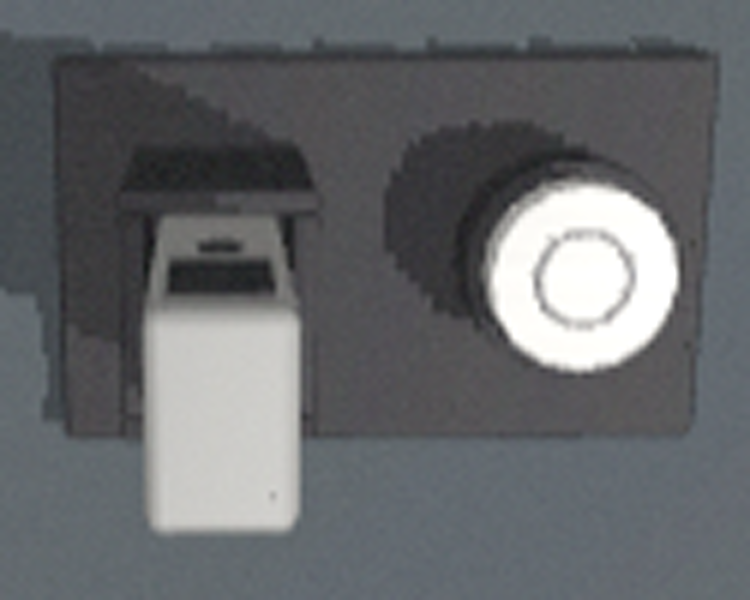

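The smallest meter, in the cradle, is confirmed. Its top face in the crop lies at wrist pixel (257,199.5), within 1 mm of the prediction, and the pad ring is at (317,176). I'll go down on it.

```bash
python3 -m pendant '[[[-0.001,0.0015,0.03,0,0,0,0],[0,0,0.03,0,0,0,0],[0,0,0.03,0,0,0,0],[0,0,0.03,0,0,0,0],[0,0,0.0257,0,0,0,0],[0,0,0,0,0,0,0.2],[0,0,0,0,0,0,0.4]]]' 40 >/dev/null
python3 -m pendant '[[[0,0,0,0,0,0,1],[0,0,0,0,0,0,1],[0,0,0,0,0,0,1],[0,0,0,0,0,0,1],[0,0,0,0,0,0,1],[0,0,0,0,0,0,1]]]' 40
python3 -c "
from d import *
rep([.534,.1779,.0853],[0,0,-1],173.8)"
```

```text
time: 6.0
eef_pos: [0.5358, 0.1787, 0.0872]
tool_rot: [0.002, 0.054, 0.999, 0.0]
ft_force: [0.3, -0.8, 4.9]
gripper_width: 0.0234
t 6.0 tcp [0.5358 0.1787 0.0872] q [ 0.32  0.46 -0.06  1.04 -0.    0.43] w 0.0234 ft [ 0.29 -0.76  4.91]
shift(tool now) [ 0.0017 -0.001   0.0018] turn [0.0008 0.0033 0.0003] shift(tool goal) [ 0.0017 -0.001   0.0019]
```

```bash
python3 -m pendant '[[[0,0,-0.01,0,0,0,1],[0,0,-0.02,0,0,0,1],[0,0,-0.03,0,0,0,1],[0,0,-0.03,0,0,0,1],[0,0,-0.01,0,0,0,1],[0,0,0,0,0,0,1],[0,0,0,0,0,0,1]]]' 50
python3 -c "
from d import *
rep([.5429,.2558,.15],[0,0,-1],173.8)
c=calibration('side');im=grab_frame('side');w=grab_frame('wrist')
s=read_state()['eef_pos'];print(s, proj(c,s-[0,0,.0797]))
cv2.imwrite('pics/s2.png',np.hstack([cv2.resize(im[190:320,170:300],(400,400),interpolation=cv2.INTER_CUBIC),cv2.resize(w[100:300,160:360],(400,400))]))"
```

```text
time: 6.7
eef_pos: [0.5335, 0.1784, 0.1842]
tool_rot: [-0.001, 0.054, 0.999, -0.0]
ft_force: [-0.0, -0.2, -1.6]
gripper_width: 0.0237
t 6.7 tcp [0.5335 0.1784 0.1842] q [0.32 0.39 0.09 1.27 0.   0.43] w 0.0237 ft [-0.   -0.16 -1.59]
shift(tool now) [-0.0011  0.078   0.0342] turn [-0.0009 -0.0022  0.0005] shift(tool goal) [-0.0009  0.078   0.0342]
[0.53314975 0.17819646 0.18352871] [226.73965689 260.72931922]
```

View pics/s2.png

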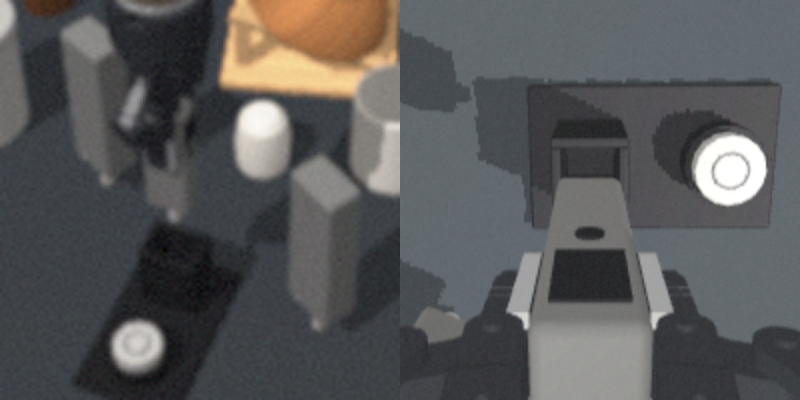

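```bash
python3 -m pendant '[[[0,0.02,0,0,0,0,1],[-0.001,0.03,0,0,0,0,1],[0,0.028,0,0,0,0,1],[0,0,0.02,0,0,0,1],[0,0,0.02,0,0,0,1],[0,0,0.015,0,0,0,1],[0,0,0.004,0,0,0,1],[0,0,0.002,0,0,0,1],[0,0,0,0,0,0,1],[0,0,0,0,0,0,1]]]'
python3 -c "
from d import *
rep([.5429,.2558,.1117],[0,0,-1],173.8)"
```

```text
time: 7.8
eef_pos: [0.5444, 0.2562, 0.1254]
tool_rot: [0.001, 0.054, 0.999, 0.0]
ft_force: [0.7, 0.6, -1.5]
gripper_width: 0.0236
t 7.8 tcp [0.5444 0.2562 0.1254] q [0.44 0.5  0.11 1.17 0.   0.55] w 0.0236 ft [ 0.73  0.57 -1.52]
shift(tool now) [ 0.0014 -0.0005  0.0137] turn [0.0008 0.0012 0.0003] shift(tool goal) [ 0.0014 -0.0005  0.0137]
```

```bash
python3 -m pendant '[[[0.001,0,0.004,0,0,0,1],[0,0,0.003,0,0,0,1],[0,0,0.003,0,0,0,1],[0,0,0.003,0,0,0,1],[0,0,0,0,0,0,1],[0,0,0,0,0,0,1]]]'
python3 -c "
from d import *
rep([.5429,.2558,.1117],[0,0,-1],173.8)"
```

```text
time: 8.4
eef_pos: [0.5431, 0.2562, 0.1119]
tool_rot: [0.0, 0.054, 0.999, 0.0]
ft_force: [-0.1, 0.0, 2.0]
gripper_width: 0.0232
t 8.4 tcp [0.5431 0.2562 0.1119] q [0.44 0.51 0.08 1.14 0.   0.55] w 0.0232 ft [-0.11  0.02  2.03]
shift(tool now) [ 0.0001 -0.0004  0.0002] turn [0.0004 0.0006 0.0004] shift(tool goal) [ 0.0001 -0.0004  0.0002]
```

Contact: the force rose by 3.5 N, so the nose is pressed roughly half way. I'll hold it there.

```bash
python3 -m pendant '[[[0,0,0,0,0,0,1],[0,0,0,0,0,0,1],[0,0,0,0,0,0,1],[0,0,0,0,0,0,1],[0,0,0,0,0,0,1],[0,0,0,0,0,0,1]]]'
python3 -m pendant '[[[0,0,0,0,0,0,1],[0,0,0,0,0,0,1],[0,0,0,0,0,0,1],[0,0,0,0,0,0,1],[0,0,0,0,0,0,1],[0,0,0,0,0,0,1]]]'
python3 -c "
from d import *
rep([.5429,.2558,.1117],[0,0,-1],173.8)
grab=grab_frame('side');c=calibration('side');w=grab_frame('wrist')
cv2.imwrite('pics/s3.png',np.hstack([cv2.resize(grab[210:325,170:285],(400,400),interpolation=cv2.INTER_CUBIC),cv2.resize(w[100:300,160:360],(400,400))]))"
```

```text
time: 9.0
eef_pos: [0.543, 0.2562, 0.1117]
tool_rot: [0.0, 0.054, 0.999, 0.0]
ft_force: [1.3, 0.4, 1.6]
gripper_width: 0.0236
time: 9.6
eef_pos: [0.5429, 0.2562, 0.1117]
tool_rot: [0.0, 0.054, 0.999, 0.0]
ft_force: [1.0, 1.5, 1.7]
gripper_width: 0.0235
t 9.6 tcp [0.5429 0.2562 0.1117] q [0.44 0.51 0.08 1.14 0.   0.55] w 0.0235 ft [1.01 1.52 1.67]
shift(tool now) [-0.     -0.0004 -0.    ] turn [0.0002 0.0002 0.0004] shift(tool goal) [-0.     -0.0004 -0.    ]
```

View pics/s3.png

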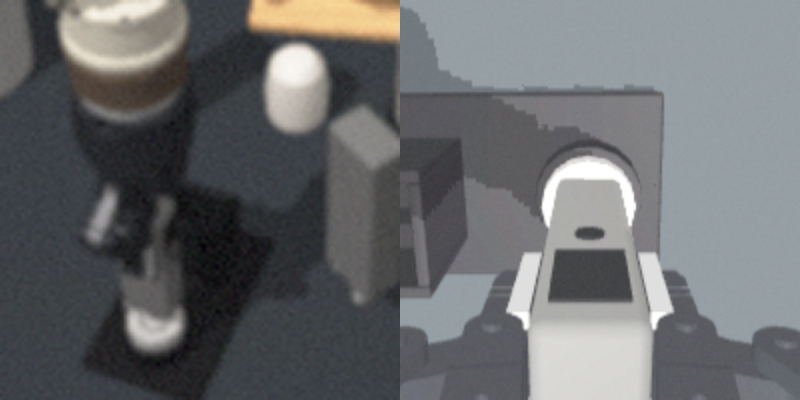

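```bash
python3 -m pendant '[[[0,0,-0.01,0,0,0,1],[0,0,-0.03,0,0,0,1],[0,0,-0.035,0,0,0,1],[0,0,-0.035,0,0,0,1],[0,0,0,0,0,0,1],[0,0,0,0,0,0,1]]]'
python3 -c "
from d import *
rep([.4389,-.1653,.2215],[.339,.05,-.939],188.4)"
```

```text
time: 10.3
eef_pos: [0.5427, 0.256, 0.2224]
tool_rot: [0.0, 0.054, 0.999, 0.0]
ft_force: [-1.0, -1.1, -2.1]
gripper_width: 0.0235
t 10.3 tcp [0.5427 0.256  0.2224] q [ 0.44  0.45  0.28  1.4  -0.    0.55] w 0.0235 ft [-1.04 -1.08 -2.12]
shift(tool now) [ 0.0579 -0.43    0.0007] turn [-0.0442 -0.3474 -0.2518] shift(tool goal) [ 0.1546 -0.4016 -0.0554]
```

```bash
python3 -m pendant '[[[0.0048,-0.0358,0,0,0,0,1],[0.0048,-0.0358,0,0,0,0,1],[0.0048,-0.0358,0,0,0,0,1],[0.0048,-0.0358,0,0,0,0,1],[0.0048,-0.0358,0,0,0,0,1],[0.0048,-0.0358,0,0,0,0,1],[0.0048,-0.0358,0,0,0,0,1],[0.0048,-0.0358,0,0,0,0,1],[0.0048,-0.0358,0,0,0,0,1],[0.0048,-0.0358,0,0,0,0,1],[0.0048,-0.0358,0,0,0,0,1],[0.0048,-0.0358,0,0,0,0,1]]]'
python3 -m pendant '[[[0,0,0,-0.0147,-0.1158,-0.0839,1],[0,0,0,-0.0147,-0.1158,-0.0839,1],[0,0,0,-0.0147,-0.1158,-0.0839,1],[0,0,0,0,0,0,1],[0,0,0,0,0,0,1],[0,0,0,0,0,0,1]]]'
python3 -c "
from d import *
rep([.4389,-.1653,.2075],[.339,.05,-.939],188.4)
c=calibration('wrist');w=grab_frame('wrist')
g=grab_frame('side');t=grab_frame('top')
cv2.imwrite('pics/w4.png',w);cv2.imwrite('pics/s4f.png',g);np.savez('w4.npz',K=c['K'],pose=c['pose'])
print(proj(c,[.4761,-.1598,.1045]))
S=calibration('side');s=read_state();print(proj(S,s['eef_pos']+.0797*np.array([.339,.05,-.939])),proj(S,[.4761,-.1598,.1045]))
cv2.imwrite('pics/s4.png',np.hstack([cv2.resize(g[120:220,230:330],(400,400),interpolation=cv2.INTER_CUBIC),cv2.resize(w[50:300,130:380],(400,400))]))"
```

```text
time: 11.5
eef_pos: [0.4371, -0.1655, 0.2196]
tool_rot: [-0.002, 0.054, 0.999, 0.001]
ft_force: [1.0, -0.1, -1.6]
gripper_width: 0.0239
time: 12.1
eef_pos: [0.4402, -0.1649, 0.2219]
tool_rot: [0.173, -0.072, 0.982, 0.013]
ft_force: [0.1, -0.6, -1.9]
gripper_width: 0.0234
t 12.1 tcp [ 0.4402 -0.1649  0.2219] q [-0.49 -0.03 -0.39  0.93  0.2  -0.61] w 0.0234 ft [ 0.05 -0.56 -1.92]
shift(tool now) [ 0.0062 -0.0001  0.013 ] turn [-0.0003 -0.0017 -0.0005] shift(tool goal) [ 0.0062 -0.0002  0.013 ]
[253.74841717 182.22780114]
[283.06203795 167.59512012] [279.69274344 178.42487895]
```

View pics/s4.png

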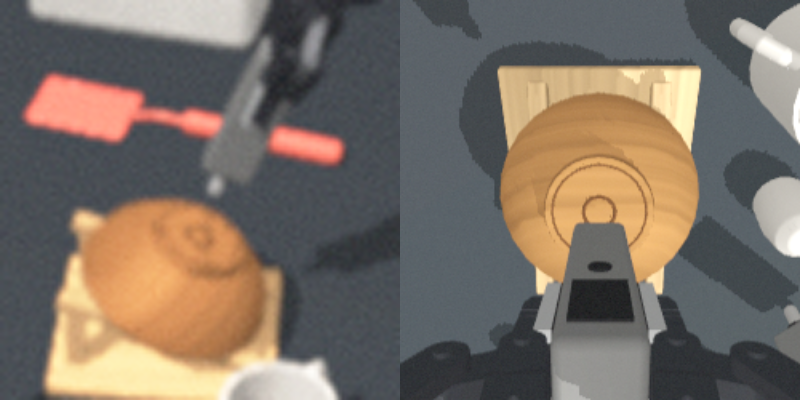

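```bash
python3 -m pendant '[[[0.0062,0,0.01,0,-0.0015,0,1],[0,0,0.015,0,0,0,1],[0,0,0.01,0,0,0,1],[0,0,0,0,0,0,1],[0,0,0,0,0,0,1],[0,0,0,0,0,0,1]]]'
python3 -c "
from d import *
n=np.array([-.339,-.05,.939]);rep(np.array([.4761,-.1598,.1045])+n*.0727,-n,188.4)"
```

```text
time: 12.85
eef_pos: [0.446, -0.1641, 0.1873]
tool_rot: [0.174, -0.072, 0.982, 0.012]
ft_force: [1.0, -0.4, -1.6]
gripper_width: 0.0234
t 12.85 tcp [ 0.446  -0.1641  0.1873] q [-0.48  0.   -0.45  0.83  0.2  -0.6 ] w 0.0234 ft [ 1.05 -0.38 -1.59]
shift(tool now) [-0.0002 -0.0001  0.0155] turn [-0.0008  0.0016  0.0003] shift(tool goal) [-0.0002 -0.0002  0.0155]
```

```bash
python3 -m pendant '[[[0,0,0.004,0,0,0,1],[0,0,0.004,0,0,0,1],[0,0,0.003,0,0,0,1],[0,0,0.002,0,0,0,1],[0,0,0,0,0,0,1],[0,0,0,0,0,0,1],[0,0,0,0,0,0,1]]]'
python3 -c "
from d import *
n=np.array([-.339,-.05,.939]);rep(np.array([.4761,-.1598,.1045])+n*.0727,-n,188.4)
s=read_state();print(s['ft_force']@n)"
```

```text
time: 13.55
eef_pos: [0.4501, -0.1634, 0.1748]
tool_rot: [0.174, -0.072, 0.982, 0.012]
ft_force: [-0.5, -0.6, 1.5]
gripper_width: 0.0238
t 13.55 tcp [ 0.4501 -0.1634  0.1748] q [-0.48  0.02 -0.47  0.79  0.2  -0.59] w 0.0238 ft [-0.53 -0.56  1.54]
shift(tool now) [-0.0005 -0.0002  0.0023] turn [-0.0008  0.0015  0.    ] shift(tool goal) [-0.0005 -0.0002  0.0023]
1.6582596509399348
```

```bash
python3 -m pendant '[[[0,0,0.001,0,0,0,1],[0,0,0,0,0,0,1],[0,0,0,0,0,0,1]]]' >/dev/null
python3 -c "
from d import *
n=np.array([-.339,-.05,.939]);f=[]
for i in range(10):
    w=grab_frame(['wrist','side'][i%2]);f.append(read_state()['ft_force']@n)
    cv2.imwrite('pics/%s5.png'%'ws'[i%2],w)
print(np.mean(f),np.std(f))
rep(np.array([.4761,-.1598,.1045])+n*.0727,-n,188.4)
g=cv2.imread('pics/s5.png');w=cv2.imread('pics/w5.png')
cv2.imwrite('pics/v5.png',np.hstack([cv2.resize(g[130:210,240:320],(400,400),interpolation=cv2.INTER_CUBIC),cv2.resize(w[110:260,180:330],(400,400))]))"
```

```text
1.4379733047841317 0.4068112120899824
t 14.35 tcp [ 0.4504 -0.1634  0.1736] q [-0.47  0.03 -0.47  0.79  0.2  -0.59] w 0.0234 ft [ 0.59 -1.11  2.02]
shift(tool now) [-0.0006 -0.0002  0.0012] turn [-0.0006  0.0013 -0.    ] shift(tool goal) [-0.0006 -0.0002  0.0012]
```

View pics/v5.png

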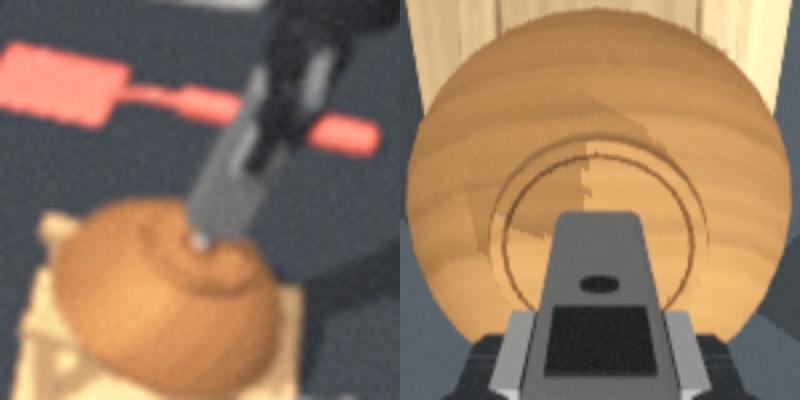

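The contact force is about 3.2 N over the free-air baseline, and the pose gives about 6 mm pressed in. The picture shows the nose on the foot's centre at side crop (203,240), with the meter square to the foot.

```bash
python3 -m pendant '[[[0,0,0,0,0,0,1],[0,0,0,0,0,0,1]]]'; python3 -c "
from workcell import close_job
print(close_job())"
```

```text
time: 14.55
eef_pos: [0.4504, -0.1633, 0.1736]
tool_rot: [0.174, -0.072, 0.982, 0.012]
ft_force: [0.3, -1.6, 1.9]
gripper_width: 0.0235
the job is handed in; nothing more can be done
None
```

I took the smallest grey meter out of the cradle and zeroed it. It now rests square on the bowl's foot, nose in the centre ring, still in the gripper. I handed the job in at 14.55 s of the 48 s allowed; the hand-in gives no verdict.

- **Zeroing:** I pressed the meter upright on the pad's ring for more than 1.2 s. The force was about 3.3 N over the free-air reading, and the pose put the nose about 6 mm in.
- **On the bowl:** the last pose is within 1 mm sideways of the measured ring centre and within 0.002 rad of the intended direction. The nose is about 6 mm in by pose. The mean force was about 3.2 N, which the spring figures would put nearer 8 mm; both are well inside the limits.
- **Grip:** the opening stayed steady at 23.5 mm with a 50 N grip.
- **Uncertainty:** the force readings scatter by about 0.4 N. The slope came from the given 20 degrees and the stand's direction in the pictures. The foot looked symmetric in the wrist view, but I did not measure the tilt separately.
- **Other things on the shelf:** I saw no sign of contact with any of them, but I did not measure their positions again at the end.

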